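# Put the scraper back in its caddy and lift the caddy ready to carry

## Robot

A 6-joint arm with a two-finger parallel gripper is mounted at the origin on the work surface; the furniture and walls round the work are solid. World frame = base frame: x ahead of the robot, y to its left, z up, the work surface at z = 0. Lengths are in mm, angles in degrees, forces in N, time in s.
With the tool pointing down it reaches from about 350 to 850 mm from the base axis. Payload 8.1 kg.
Tool frame: the origin (TCP) lies between the finger pads, 19 mm behind the fingertips; this is the grasp point; z points along the fingers, y is the direction in which the jaws open and shut (so a half turn about z gives the same grasp; the last joint's range is limited). The gripper opens to 85 mm and grips with 20 to 120 N. Pads are 22 mm wide; open, the fingers measure 114 mm over their backs; the gripper's body (76 mm by 85 mm) begins 54 mm behind the grasp point. The pads swing forward as they close: fully open they stand 13 mm farther back than shut.
Start: joints at [-75.94, 7.471, 85.268, -0, 87.261, -4.893], TCP at [194.9, -567.468, 249.992] pointing down, gripper open.
Joint ranges: [-169.43, 169.43], [-51.17, 129.36], [1.28, 143.12], [-76.62, 256.62], [0, 156.53], [-152.29, 152.29]. Speed limits (degrees/s): [136.94, 136.94, 159.86, 180, 180, 180].

## Interface

Orientations are given as [roll, pitch, yaw] about the fixed x, y, z axes, in that order (R = Rz(yaw) Ry(pitch) Rx(roll)).
In Python, from bench import r, viewer gives the robot as it stands.
- The arm moves only by the tool carry_out, never from a script. Its argument "commands" is a list that holds one entry, the list of rows, each a list of 7 numbers: the finger opening in mm, from 0 to 85.4, then the shift along the tool's x, y, z in mm, then the turn, a rotation vector about the tool's x, y, z in degrees. A call has 1 to 5 rows; each row is the pose to reach, as a shift and turn from the pose commanded when the call began, along the tool's axes at that moment; what a row does not reach only later rows make up. A row lasts 1/8 s, in which the tool goes at most 62.5 mm and 10.7 degrees, less where a joint would pass 70% of its speed; a pose out of reach is approached as far as the arm can. A call with a gripper value outside its range is refused whole. The fingers move at their own pace and stop on an object; "grip_force" is the grip in N (left out, the last holds). Time passes only in rows, so rows that repeat a pose let the fingers close. It gives the time, the measured TCP pose, the force and the opening at its end, in the units of the state.
- r.sense(): the state, without advancing time (a new reading comes with each control period).
- viewer.snapshot(name): name is "side" or "top" or "wrist"; returns the picture (480x640x3 uint8, red, green, blue); there is no depth.
- viewer.calibration(name): a dict with "camera_matrix" (3x3 intrinsics, pixels), "rvec" (rotation vector, rad) and "tvec" (3), from world to camera coordinates, as OpenCV has them. Camera axes: x right, y down, z forward; pixel columns grow to the right and rows downward; lengths in mm; the calibration is good to about 2 mm. A picture is of the moment at which its call begins: read the wrist's pose just before it. calibration takes no time and is no camera call; for the wrist camera it gives the pose at the moment of the call.
- r.hand_in(): hands the job in, once; it reports no verdict.
The state is a dict: "time": time; "joint_pos": joint angles; "qd": joint speeds; "joint_efforts": joint torques, N m; "tool_pos": TCP position; "tcp_rot": TCP orientation; "ft_force": force on the tool from outside, world axes, zero at the start; "wrist_torque": the same for the moment, N m; "finger_gap": finger opening in mm.
Only numpy, scipy, OpenCV 4.12 (cv2) and the standard library are available. Lean on these libraries where they do the work, as an engineer would, in place of code of your own. Each camera call takes 0.05 s, during which the arm holds its last target. There are 200 camera calls.

## Task

Take the wood-backed scraper out of the bench stand and slide its blade edgewise into the slotted rack of the carrying caddy, lowering it all the way to the bottom (do not let it drop in), and let go of it while the caddy still stands on the bench. Then lift the caddy by the middle of its bridge handle about 10 cm clear of the bench, keeping it level, and finish while still holding it there steadily in the air; do not put it down or let go. Leave the wax tin, tape measure and sanding block where they are.

Things in the scene. Friction and masses are not known exactly. Their poses are not given: they have to be found in the camera images.
- scraper: Scraper, 0.15 kg: upright steel blade 4 mm thick (x), 100 mm long (y), with a wooden back on top, 16 mm thick (x), 100 mm long (y). Origin: middle of the blade's lower edge; z up through the back. Blade z 0 to 57 mm, back z 57 to 87 mm: pinch the back across its thickness. Starts upright in the stand, lower edge 10 mm above the bench; may lean 0.1 rad.
- stand: Dark wooden honing stand, fixed to the bench: block 70 (x) x 140 (y) x 40 mm high on a foot 180 mm long (y), 8 mm thick. Origin: centre of underside, z up. Slot along y, 7 mm wide, 113 mm long, 30 mm deep, open at the top, in which the scraper starts. The stand may be to the left or the right of the caddy.
- caddy: Loose wooden caddy, 0.6 kg: base board 200 (x) x 150 (y) x 10 mm. Origin: centre of underside, z up. On its -x side (towards the robot) the slotted rack block, x -90 to -60 mm, top z 56 mm. Along y at x 0 a bridge handle on posts (18 x 20 mm, y +/-58 mm). On +x a low tray (top z 28 mm), burnisher and oilstone fixed in it. Loaded, it balances within 15 mm of the handle's middle.
- caddy_slot (a point): Middle of the floor of the caddy's scraper slot (axes as the caddy's): x -75, y 0, z 16 mm in the caddy. The slot runs along y, 7 mm wide (x), 113 mm long (y), 40 mm deep, open upwards with a 3 mm chamfer at the mouth. A seated scraper's lower edge stands on this floor, its top then 103 mm above the caddy's underside.
- caddy_grip (a point): Centre of the caddy's handle bar, 132 mm above its underside (axes as the caddy's). The bar is 18 mm thick (x), 150 mm long (y) and 28 mm high (z 118 to 146 mm in the caddy), with free space under it between the posts.
- wax_tin: Bystander: round tin 81 mm across, 36 mm high; origin centre of its underside.
- tape_measure: Bystander: pocket tape measure 33 x 79 x 62 mm high; origin centre of its underside.
- sanding_block: Bystander: sanding block 64 x 105 x 29 mm high; origin centre of its underside.
There are look-alikes about, which are no part of the job. What is shaped like the scraper but green is not meant.

How it is judged:
By the outcome, as a careful person would: the job done as asked, in the order asked, and still so for the second after the job is handed in, while the arm keeps its last pose, push and grip.
It also fails if it takes over 58 s, if anything falls off the work surface, if the arm or the gripper's body presses on something with over 40 N, if the wrist force passes 120 N, or if a joint passes its speed limit or range.

## Working session

There is one attempt and no reset: what is moved stays moved. The work goes in short steps, Python scripts to look and compute and a tool call to move; the robot and the scene stay as the last step left them, time stands still between calls to the robot, and variables do not carry over. Pictures are saved under pics/ and viewed, about 8 in all and at most 12, crops included, and the job is handed in when it is done.

Besides the shell and the picture viewer there is one more tool, called after ">>>" as name(argument=value, ...), one argument or row to a line, values as JSON. carry_out: Moves the arm, as the interface text tells. Its arguments: {"type":"object","properties":{"commands":{"type":"array","items":{"type":"array","items":{"type":"array","items":{"type":"number"}}}},"grip_force":{"type":"number"}},"required":["commands"]}

```bash
mkdir -p pics; ls; cat > h.py <<'E'
import numpy as np, cv2
from bench import r, viewer
def cal(n):
    c=viewer.calibration(n); R=cv2.Rodrigues(np.array(c["rvec"],float))[0]
    return np.array(c["camera_matrix"],float),R,np.array(c["tvec"],float).ravel()
def ray(n,uv,C=None):
    K,R,t=C or cal(n); d=R.T@np.linalg.solve(K,[uv[0],uv[1],1.]); return -R.T@t,d/np.linalg.norm(d)
def onz(n,uv,z,C=None):
    o,d=ray(n,uv,C); return o+d*(z-o[2])/d[2]
def proj(n,P,C=None):
    K,R,t=C or cal(n); p=(K@(R@np.atleast_2d(np.array(P,float)).T+t[:,None])).T; return p[:,:2]/p[:,2:]
def snap(n,name):
    im=viewer.snapshot(n); cv2.imwrite(f"pics/{name}.png",im[:,:,::-1]); return im
E
python3 - <<'E'
from h import *
print(r.sense())
for n in("top","side","wrist"):
    snap(n,n+"0"); print(n,ray(n,(320,240)),cal(n)[0][0,0])
E
```

```text
pics
{'time': 0.0, 'joint_pos': array([-7.59394920e+01,  7.51563658e+00,  8.53302774e+01,  2.08295617e-03,
        8.72597243e+01, -4.89288110e+00]), 'qd': array([-0.03026079, -0.06820699,  0.04118369, -0.05375348, -0.07057158,
        0.06703184]), 'joint_efforts': array([ 1.50617329e-04, -5.69408655e+01, -5.00542653e+01, -2.01705602e-04,
        1.50941941e-02, -3.69349522e-06]), 'tool_pos': array([ 194.78965416, -566.96085673,  248.92930701]), 'tcp_rot': array([-1.79894924e+02, -1.10830159e-02,  1.89532774e+01]), 'ft_force': array([ 0.36461467, -0.37214605, -0.25362344]), 'wrist_torque': array([ 0.02345289, -0.0301721 ,  0.08548986]), 'finger_gap': 85.6726817864421}
top (array([ 345.90568333,  -19.14825068, 1462.65583152]), array([ 0.14453817,  0.01799478, -0.98933559])) 488.35575176775285
side (array([  582.04221394, -1161.01341282,   548.67103491]), array([-0.06481386,  0.93108924, -0.35898744])) 568.4226440287337
wrist (array([ 261.67471186, -544.80369811,  372.92114141]), array([-0.24683556, -0.08668998, -0.96517203])) 388.99709260350363
```

View pics/top0.png

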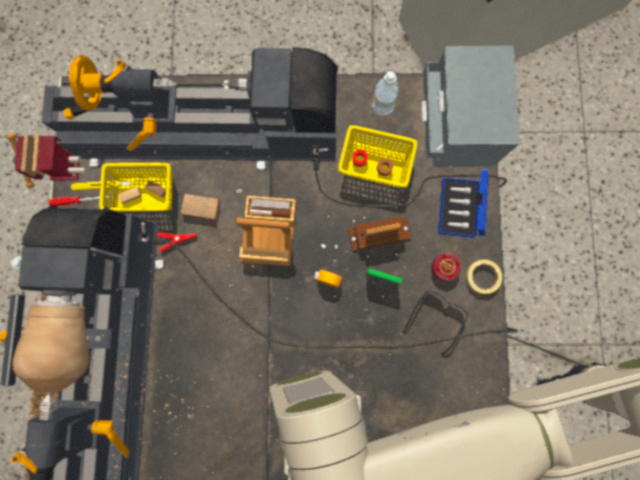

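View pics/side0.png

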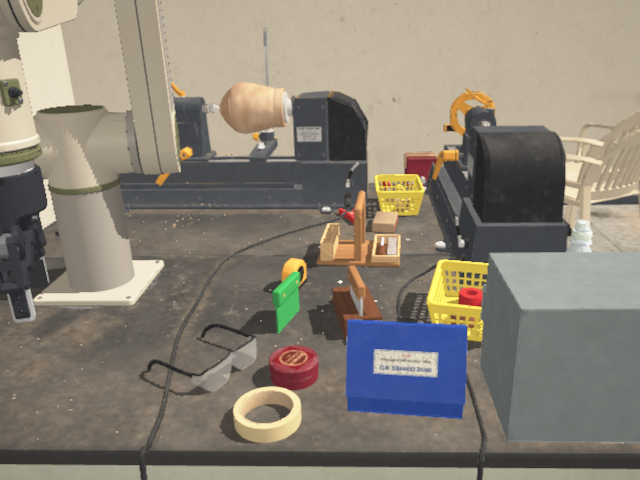

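Top view: stand with wooden-backed scraper at (380,233), green look-alike at (385,276), caddy at (267,230) with its rack towards the bottom (262) and tray at the top (207). Candidates for the scraper are therefore the wood back at (380,233), the green plate at (385,276), and the sanding block at (200,207). By description I choose (380,233), and I'll check it in a close crop.

```bash
python3 - <<'E'
from h import *
im=cv2.imread("pics/top0.png")
a=cv2.resize(im[185:285,225:425],None,fx=4,fy=4,interpolation=cv2.INTER_CUBIC)
s=cv2.imread("pics/side0.png")
b=cv2.resize(s[185:345,260:420],None,fx=1.25,fy=1.25,interpolation=cv2.INTER_CUBIC)
out=np.zeros((600,800,3),np.uint8); out[:400]=a; out[400:600,:200]=b
cv2.imwrite("pics/crop0.png",out)
for P in([600,0,0],[700,0,0],[600,100,0]): print(P,proj("top",P),proj("side",P))
for uv,z in (((382,233),90),((267,227),132),((265,262),56),((350,240),20),((410,230),20)): print(uv,onz("top",uv,z).round())
E
```

```text
[600, 0, 0] [[322.44556251 226.83526124]] [[365.23765548 281.50685487]]
[700, 0, 0] [[322.40377086 194.71098564]] [[409.87684831 281.24282963]]
[600, 100, 0] [[289.5893362 226.9603934]] [[364.53793845 263.76061675]]
(382, 233) [ 566. -170.   90.]
(267, 227) [577. 152. 132.]
(265, 262) [487. 166.  56.]
(350, 240) [556. -82.  20.]
(410, 230) [ 586. -261.   20.]
```

View pics/crop0.png

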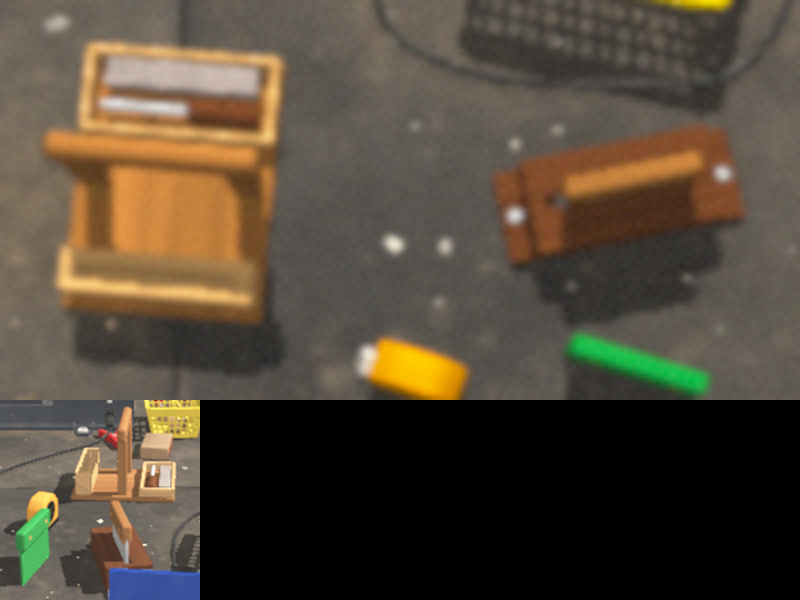

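Crop: the wood-backed scraper sits in the dark stand, back ends at about top-pixels (366,232) and (401,226). The green one lies outside the stand. The choice is confirmed, and I'll move over it for a near look.

```bash
cat >> h.py <<'E'
from scipy.spatial.transform import Rotation as Ro
def row(p0,e0,p1,e1):
    R0=Ro.from_euler("xyz",e0,degrees=True);R1=Ro.from_euler("xyz",e1,degrees=True)
    return (R0.inv().apply(np.subtract(p1,p0))).round(2),(R0.inv()*R1).as_rotvec(degrees=True).round(2)
E
python3 - <<'E'
from h import *
a=onz("top",(366.5,231.7),97);b=onz("top",(400.7,225.7),97);print(a,b,np.linalg.norm(a-b))
d=a-b;print(np.degrees(np.arctan2(d[1],d[0])))
print(row([194.9,-567.47,250],[180,0,18.95],[566,-170,250],[180,0,99.5]))
E
```

```text
[ 568.71304219 -125.81431511   97.        ] [ 585.55110405 -222.57487627   97.        ] 98.21469607107717
99.87163381569135
(array([ 480.06, -255.42,   -0.  ]), array([  0.  ,   0.  , -80.55]))
```

>>> carry_out(
  commands=[
    [[60,60,-30,0,0,0,-10],[60,115,-58,0,0,0,-20],[60,170,-86,0,0,0,-30],[60,225,-114,0,0,0,-40],[60,280,-142,0,0,0,-50]],
  ],
)

```text
time: 0.78
tool_pos: [413.6, -341.6, 249.8]
tcp_rot: [-180.0, -0.0, 69.3]
ft_force: [0.4, -1.0, 0.2]
finger_gap: 60.0
```

```bash
python3 - <<'E'
from h import *
e0=[180,0,18.95];p0=np.array([194.9,-567.47,250])
R0=Ro.from_euler("xyz",e0,degrees=True)
s=r.sense();print(s["time"],s["tool_pos"],s["tcp_rot"],(R0.apply([280,-142,0])+p0))
print(row(R0.apply([280,-142,0])+p0,[180,0,68.95],[577,-174,250],[180,0,99.9]))
E
```

```text
0.775 [ 413.57722795 -341.56340793  249.82245797] [-1.79998086e+02 -3.33660467e-03  6.92691155e+01] [ 413.61115844 -342.23805472  250.        ]
(array([215.7 ,  92.06,  -0.  ]), array([ -0.  ,   0.  , -30.95]))
```

>>> carry_out(
  commands=[
    [[60,55,24,0,0,0,-8],[60,110,47,0,0,0,-16],[60,165,71,0,0,0,-24],[60,216,92,0,0,0,-31],[60,216,92,0,0,0,-31]],
  ],
)

```text
time: 1.4
tool_pos: [577.8, -171.2, 249.2]
tcp_rot: [-180.0, -0.1, 100.3]
ft_force: [-1.2, 0.2, -1.0]
finger_gap: 59.7
```

```bash
python3 - <<'E'
from h import *
s=r.sense();print(s["time"],s["tool_pos"],s["tcp_rot"])
C=cal("wrist");snap("wrist","w1");np.savez("w1.npz",*C)
print(proj("wrist",[[577,-174,97],[568.7,-125.8,97],[585.5,-222.6,97]],C))
E
```

```text
1.4 [ 577.76959768 -171.22812355  249.23057563] [-1.79985974e+02 -7.64685199e-02  1.00312077e+02]
[[315.25472827 235.88990701]
 [315.69808202 168.10902134]
 [315.0159283  298.14135531]]
```

View pics/w1.png

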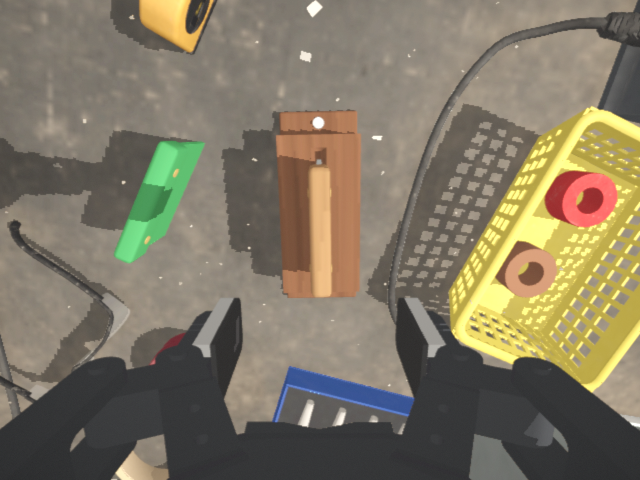

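Wrist view: scraper back is a bar from (319,165) to (321,296), on the stand's centreline (283–359 → 321), so it hardly leans. Green look-alike is at (160,200), well clear.

```bash
python3 - <<'E'
from h import *
im=cv2.imread("pics/w1.png"); C=tuple(np.load("w1.npz").values())
hsv=cv2.cvtColor(im,cv2.COLOR_BGR2HSV); print(hsv[230,320],hsv[230,345],hsv[230,295])
def comp(m):
    k,l,st,_=cv2.connectedComponentsWithStats(m.astype(np.uint8)); i=l[230,320]
    return (l==i)
roi=np.zeros(im.shape[:2],bool);roi[100:310,270:370]=1
h,s,v=[hsv[...,i].astype(int) for i in range(3)]
for vt in(150,):
    m=comp((v>vt)&(s>60)&roi)
    for y in range(170,296,20):
        xs=np.where(m[y])[0]; print(y,xs.min(),xs.max())
    ys=np.where(m.any(1))[0];print(ys.min(),ys.max())
m=comp((s>110)&(v>50)&roi)
for y in range(140,290,30):
    xs=np.where(m[y])[0]; print("stand",y,xs.min(),xs.max())
a=onz("wrist",(319.3,165),97,C);b=onz("wrist",(320.3,296.5),97,C);print(a,b,(a+b)/2,np.linalg.norm(a-b))
E
```

```text
[ 16 114 230] [ 12 125 181] [ 10 126 117]
170 310 360
190 309 360
210 310 360
230 310 360
250 311 359
270 283 359
290 283 359
111 297
stand 140 276 359
stand 170 278 359
stand 200 280 359
stand 230 281 359
stand 260 283 358
[ 570.7949018  -123.25168564   97.        ] [ 589.24615829 -220.53904959   97.        ] [ 580.02053004 -171.89536761   97.        ] 99.02161406146642
```

```bash
python3 - <<'E'
from h import *
s=r.sense();print(s["time"],s["tool_pos"],s["tcp_rot"],s["ft_force"])
p=np.array([413.61,-342.24,250])+Ro.from_euler("xyz",[180,0,68.95],degrees=True).apply([216,92,0]);print(p)
print(row(p,[180,0,99.95],[580,-172,250],[180,0,100.6]))
E
```

```text
1.45 [ 576.60460529 -173.02493221  249.24042072] [-1.79933874e+02 -3.30848546e-02  1.00121321e+02] [-1.02083043 -0.49262019 -0.20478612]
[ 577.05401828 -173.69904685  250.        ]
(array([1.16, 3.2 , 0.  ]), array([ 0.  ,  0.  , -0.65]))
```

>>> carry_out(
  commands=[
    [[44,1.2,3.2,50,0,0,-0.6],[44,1.2,3.2,100,0,0,-0.6],[44,1.2,3.2,140,0,0,-0.6],[44,1.2,3.2,164,0,0,-0.6],[44,1.2,3.2,166,0,0,-0.6]],
  ],
  grip_force=40,
)

```text
time: 2.08
tool_pos: [576.3, -173.5, 81.4]
tcp_rot: [-179.7, -0.1, 100.4]
ft_force: [-0.5, -0.3, 0.6]
finger_gap: 44.2
```

>>> carry_out(
  commands=[
    [[30,0,0,0,0,0,0],[5,0,0,0,0,0,0],[5,0,0,0,0,0,0],[5,0,0,0,0,0,0],[5,0,0,0,0,0,0]],
  ],
  grip_force=40,
)

```text
time: 2.7
tool_pos: [580.1, -173.8, 86.1]
tcp_rot: [179.9, 0.1, 100.6]
ft_force: [-0.4, -1.7, 6.9]
finger_gap: 15.6
```

>>> carry_out(
  commands=[
    [[5,0,0,-6,0,0,0],[5,0,0,-14,0,0,0],[5,0,0,-24,0,0,0],[5,0,0,-36,0,0,0],[5,0,0,-56,0,0,0]],
  ],
  grip_force=60,
)

```text
time: 3.32
tool_pos: [578.5, -172.8, 140.5]
tcp_rot: [-179.9, -0.0, 100.6]
ft_force: [0.3, 1.0, -0.8]
finger_gap: 15.2
```

>>> carry_out(
  commands=[
    [[5,0,0,-35,0,0,0],[5,0,0,-76,0,0,0],[5,0,0,-116,0,0,0],[5,0,0,-120,0,0,0],[5,0,0,-120,0,0,0]],
  ],
)

```text
time: 3.95
tool_pos: [579.0, -173.0, 260.5]
tcp_rot: [180.0, 0.0, 100.6]
ft_force: [0.7, 0.3, -2.5]
finger_gap: 14.8
```

```bash
python3 - <<'E'
from h import *
s=r.sense();print(s["time"],s["tool_pos"],s["tcp_rot"],s["ft_force"],s["finger_gap"])
C=cal("wrist");snap("wrist","w2");np.savez("w2.npz",*C)
S=snap("side","s2")
p=proj("side",[s["tool_pos"]])[0].astype(int);print(p)
w=cv2.imread("pics/w2.png");sd=cv2.imread("pics/s2.png")
x,y=p;c=sd[max(0,y-100):y+100,max(0,x-100):x+100]
c=cv2.resize(c,(480,480),interpolation=cv2.INTER_CUBIC)
cv2.imwrite("pics/c2.png",cv2.resize(np.hstack([w[:, :],c]),(800,343)))
E
```

```text
3.95 [ 579.04851685 -173.03788766  260.50907394] [1.79956732e+02 2.94296809e-02 1.00551285e+02] [ 0.71079763  0.26302828 -2.49784452] 14.762958894352174
[354 191]
```

View pics/c2.png

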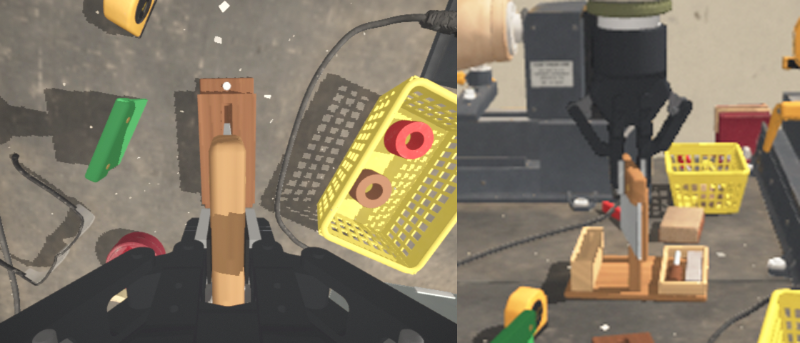

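Wrist view: scraper held upright, back along the tool axis; side view shows blade hanging vertical. Next, a view of the caddy from its -y side.

```bash
python3 - <<'E'
from h import *
print(row([580,-172,260],[180,0,100.55],[505,30,400],[180,0,87]))
E
```

```text
(array([ 212.32,  -36.75, -140.  ]), array([ 0.  , -0.  , 13.55]))
```

>>> carry_out(
  commands=[
    [[5,42,-7,-28,0,0,3],[5,88,-15,-58,0,0,6],[5,134,-23,-88,0,0,9],[5,180,-31,-118,0,0,12],[5,212,-37,-140,0,0,13.5]],
  ],
)

```text
time: 4.68
tool_pos: [502.8, 30.4, 400.0]
tcp_rot: [-179.9, -0.0, 87.0]
ft_force: [-0.1, 0.0, -1.3]
finger_gap: 15.0
```

>>> carry_out(
  commands=[
    [[5,0,0,0,0,0,0],[5,0,0,0,0,0,0]],
  ],
)

```text
time: 4.92
tool_pos: [503.6, 28.3, 398.2]
tcp_rot: [-179.9, 0.0, 87.1]
ft_force: [0.5, -0.4, -2.0]
finger_gap: 15.0
```

```bash
python3 - <<'E'
from h import *
s=r.sense();print(s["time"],s["tool_pos"],s["tcp_rot"],s["ft_force"],s["finger_gap"])
C=cal("wrist");snap("wrist","w3");np.savez("w3.npz",*C)
E
```

```text
4.925 [503.6011366   28.32246226 398.21422139] [-1.79859767e+02  2.28211624e-02  8.70851020e+01] [ 0.49990131 -0.37558457 -1.95877026] 15.008526403020474
```

View pics/w3.png

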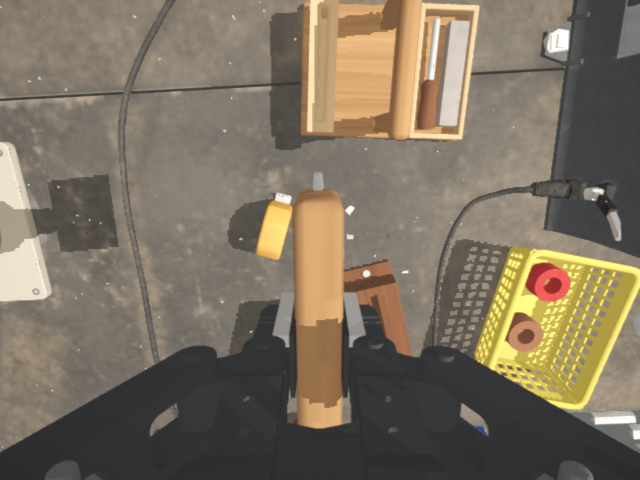

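Wrist view 3: caddy at (390,70), rack strip about columns 305–337, handle about 392–418; its far end is just at the picture's top edge. I'll enlarge it.

```bash
python3 - <<'E'
import cv2
im=cv2.imread("pics/w3.png");cv2.imwrite("pics/c3.png",cv2.resize(im[0:145,295:485],None,fx=4.1,fy=4.1,interpolation=cv2.INTER_CUBIC))
E
```

```text
(no output)
```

View pics/c3.png

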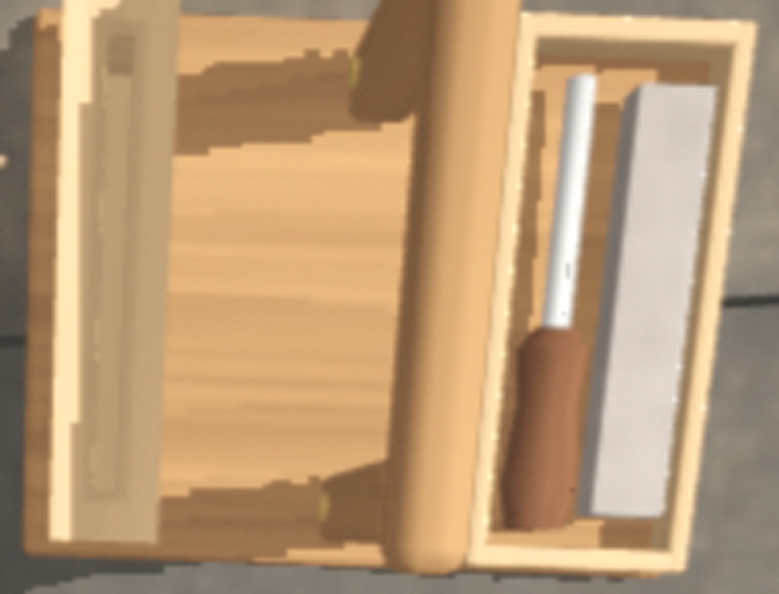

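```bash
python3 - <<'E'
from h import *
C=tuple(np.load("w3.npz").values())
L=[((50,543),(-90,-75,56)),((158,543),(-60,-75,56)),((24,552),(-100,-75,10)),((37,9),(-100,75,10)),((685,572),(100,-75,28)),((757,22),(100,75,28)),((107,499),(-75,-58,56)),((121,33),(-75,58,56)),((426,574),(0,-75,139))]
A=[];B=[]
for c,l in L:
    uv=(295+(c[0]+.5)/4.1-.5,(c[1]+.5)/4.1-.5); A.append(onz("wrist",uv,l[2],C)[:2]);B.append(l[:2])
A=np.array(A);B=np.array(B,float)
print(A.round(1))
a=A-A.mean(0);b=B-B.mean(0);th=np.arctan2((b[:,0]*a[:,1]-b[:,1]*a[:,0]).sum(),(a*b).sum())
R=np.array([[np.cos(th),-np.sin(th)],[np.sin(th),np.cos(th)]]);t=A.mean(0)-R@B.mean(0)
print(np.degrees(th),t,"res",(A-(B@R.T+t)).round(1).tolist())
print("slot",R@[-75,0]+t,"from slot ends",(A[6]+A[7])/2,np.degrees(np.arctan2(*(A[7]-A[6])[::-1])))
# scraper tip in hand: back near-top corners
print(proj("wrist",r.sense()["tool_pos"],C),C[1].round(3))
E
```

```text
[[494.2 100.3]
 [524.5  98.7]
 [484.6  98.3]
 [497.8 245.9]
 [682.3  82.3]
 [694.8 227.2]
 [510.8 111.2]
 [520.2 225.9]
 [583.4  88.4]]
-5.12669408725686 [590.15152073 163.94742714] res [[0.4, 3.0], [0.8, 4.1], [0.7, 0.1], [0.5, -1.7], [-0.8, 2.0], [-1.6, -2.5], [0.5, -1.7], [-0.5, -2.5], [-0.1, -0.8]]
slot [515.45155512 170.64930282] from slot ends [515.4564     168.56697067] 85.32104039566777
[[315.13326176 337.62335348]] [[ 0.999 -0.052 -0.002]
 [-0.049 -0.961  0.274]
 [-0.016 -0.273 -0.962]]
```

```bash
python3 - <<'E'
from h import *
p=np.array([580,-172,260])+Ro.from_euler("xyz",[180,0,100.55],degrees=True).apply([212,-37,-140]);print(p)
print(row(p,[180,0,87.05],[515,169.5,145],[180,0,85]))
E
```

```text
[504.80964275  29.64178678 400.        ]
(array([140.2 ,   2.98, 255.  ]), array([ 0.  , -0.  ,  2.05]))
```

>>> carry_out(
  commands=[
    [[5,47,1,20,0,0,1],[5,94,2,50,0,0,2],[5,130,3,95,0,0,2],[5,140,3,150,0,0,2],[5,140,3,190,0,0,2]],
  ],
)

```text
time: 5.6
tool_pos: [512.4, 167.9, 205.1]
tcp_rot: [-179.7, 0.1, 85.1]
ft_force: [-0.3, -0.6, -0.8]
finger_gap: 15.2
```

>>> carry_out(
  commands=[
    [[5,0,0,35,0,0,0],[5,0,0,58,0,0,0],[5,0,0,65,0,0,0],[5,0,0,65,0,0,0]],
  ],
)

```text
time: 6.1
tool_pos: [513.7, 167.6, 144.2]
tcp_rot: [-179.9, 0.0, 85.0]
ft_force: [0.5, -0.3, -1.0]
finger_gap: 15.3
```

```bash
python3 - <<'E'
from h import *
s=r.sense();print(s["time"],s["tool_pos"],s["tcp_rot"],s["ft_force"],s["finger_gap"])
C=cal("wrist");snap("wrist","w4");np.savez("w4.npz",*C)
snap("side","s4");snap("top","t4")
w=cv2.imread("pics/w4.png")[60:300,220:460]
p=proj("side",s["tool_pos"])[0].astype(int);print(p);x,y=p
c=cv2.imread("pics/s4.png")[y-60:y+60,x-60:x+60]
cv2.imwrite("pics/c4.png",np.hstack([cv2.resize(w,(500,500),interpolation=3),cv2.resize(c,(300,300),interpolation=3) if 0 else cv2.copyMakeBorder(cv2.resize(c,(300,300),interpolation=3),0,200,0,0,0)]))
E
```

```text
6.1 [513.68128791 167.57487385 144.21687893] [-1.79901062e+02  3.73634830e-02  8.50029071e+01] [ 0.45793073 -0.2991046  -1.04451378] 15.297308500878714
[328 198]
```

View pics/c4.png

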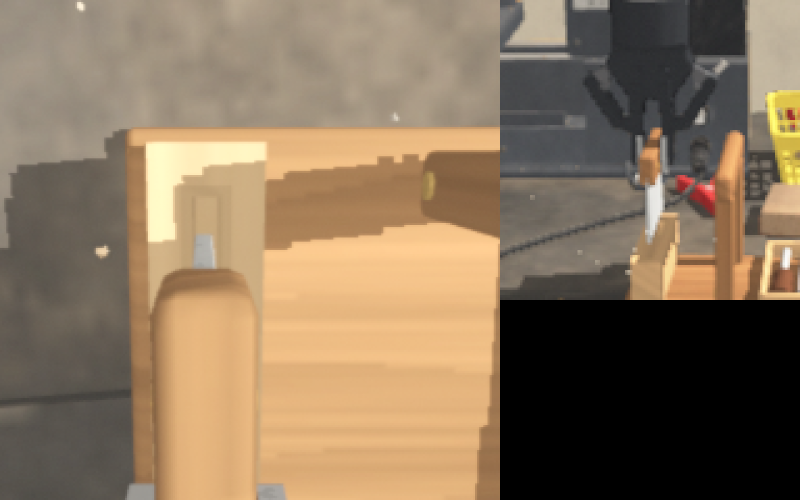

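Near view: blade's lower end at crop (204,235) lies over the slot (centre col 206), about 0.5 mm off, with about 8 mm of slot left beyond the far end. I'll nudge it slightly and lower.

>>> carry_out(
  commands=[
    [[5,1.5,0.5,4,0,0,0],[5,1.5,0.5,10,0,0,0],[5,1.5,0.5,16,0,0,0],[5,1.5,0.5,22,0,0,0],[5,1.5,0.5,28,0,0,0]],
  ],
)

```text
time: 6.88
tool_pos: [514.4, 169.7, 116.4]
tcp_rot: [-180.0, 0.0, 85.1]
ft_force: [-0.7, 1.4, -1.3]
finger_gap: 15.1
```

>>> carry_out(
  commands=[
    [[5,0,0,6,0,0,0],[5,0,0,12,0,0,0],[5,0,0,17,0,0,0],[5,0,0,20,0,0,0],[5,0,0,22,0,0,0]],
  ],
)

```text
time: 7.5
tool_pos: [514.6, 169.8, 94.9]
tcp_rot: [-180.0, -0.0, 85.1]
ft_force: [-0.1, -0.4, -2.0]
finger_gap: 15.7
```

Sliding in freely; commanded z is 95, contact expected at about 90.

>>> carry_out(
  commands=[
    [[5,0,0,1,0,0,0],[5,0,0,2,0,0,0],[5,0,0,3,0,0,0]],
  ],
)

```text
time: 7.88
tool_pos: [514.9, 169.9, 92.5]
tcp_rot: [180.0, -0.0, 85.1]
ft_force: [-2.2, 0.6, 8.3]
finger_gap: 15.2
```

>>> carry_out(
  commands=[
    [[5,0,0,0.7,0,0,0],[5,0,0,1.4,0,0,0],[5,0,0,1.4,0,0,0]],
  ],
)

```text
time: 8.25
tool_pos: [515.1, 169.9, 92.5]
tcp_rot: [179.9, -0.0, 85.1]
ft_force: [-5.7, -1.9, 13.6]
finger_gap: 15.5
```

Force rises and z stops at 92.5, matching 86.1 + 6 mm, so it is seated. I'll release.

>>> carry_out(
  commands=[
    [[20,0,0,-1,0,0,0],[36,0,0,-1,0,0,0],[36,0,0,-1,0,0,0],[36,0,0,-10,0,0,0],[36,0,0,-30,0,0,0]],
  ],
)

```text
time: 8.88
tool_pos: [513.8, 169.6, 120.2]
tcp_rot: [-179.9, 0.0, 85.1]
ft_force: [-0.3, -0.5, 0.1]
finger_gap: 36.3
```

>>> carry_out(
  commands=[
    [[36,0,0,-40,0,0,0],[36,0,0,-85,0,0,0],[36,-30,0,-130,0,0,0],[36,-70,35,-150,0,0,0],[60,-80,40,-160,0,0,0]],
  ],
)

```text
time: 9.5
tool_pos: [549.2, 84.4, 283.2]
tcp_rot: [179.8, 0.0, 84.9]
ft_force: [-0.4, 0.3, 0.1]
finger_gap: 52.8
```

>>> carry_out(
  commands=[
    [[60,0,0,0,0,0,0],[60,0,0,0,0,0,0]],
  ],
)

```text
time: 9.75
tool_pos: [546.7, 87.4, 279.5]
tcp_rot: [-179.9, -0.0, 85.1]
ft_force: [0.2, 1.2, 0.3]
finger_gap: 60.4
```

```bash
python3 - <<'E'
from h import *
s=r.sense();print(s["time"],s["tool_pos"],s["tcp_rot"],s["ft_force"],s["finger_gap"])
C=cal("wrist");snap("wrist","w5");np.savez("w5.npz",*C)
snap("side","s5")
w=cv2.imread("pics/w5.png")
p=proj("side",[560,165,60])[0].astype(int);x,y=p
c=cv2.imread("pics/s5.png")[y-50:y+50,x-60:x+60]
w2=w[0:360,200:640]
cv2.imwrite("pics/c5.png",np.hstack([cv2.resize(w2,None,fx=1,fy=1),cv2.resize(c,(360,360),interpolation=2)[:360]]))
E
```

```text
9.75 [546.69755602  87.42840357 279.52321792] [-1.79890268e+02 -9.44436342e-03  8.50861986e+01] [0.18904971 1.24309439 0.33402534] 60.37974476553139
```

View pics/c5.png

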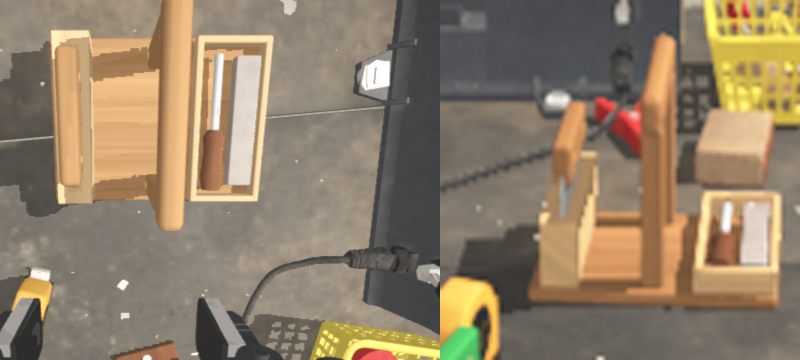

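```bash
python3 - <<'E'
from h import *
C=tuple(np.load("w5.npz").values())
a=onz("wrist",(269,45),103,C);b=onz("wrist",(271.5,187),103,C);print("scraper",a,b,np.linalg.norm(a-b))
q=Ro.from_euler("z",-5.1,degrees=True).apply([[0,0,140],[0,-75,132],[0,75,132],[-9,-50,146],[9,-50,146],[-75,-50,103],[-75,50,103],[-100,-75,10],[100,-75,28],[100,75,28]])+[590.2,163.9,0]
print(proj("wrist",q,C)-[200,0])
p=np.array([504.81,29.64,400])+Ro.from_euler("xyz",[180,0,87.05],degrees=True).apply([140,3,190])
p=p+Ro.from_euler("xyz",[180,0,85.05],degrees=True).apply([1.5-80,.5+40,65+28+22+3+1.4-30-160+0]);print(p)
print(row(p,[180,0,85.05],[590,164,250],[180,0,85]))
print(row([590,164,250],[180,0,85],[590,164,132],[180,0,85]))
E
```

```text
scraper [524.20341456 219.26693118 103.        ] [514.0955005  120.52540333 103.        ] 99.25754000503909
[[174.11804813 116.98951278]
 [168.26494592 227.61017502]
 [177.42575345 -11.60021519]
 [158.66696526 195.77384883]
 [185.78512628 195.84665032]
 [ 67.53879724 187.03088859]
 [ 62.76391118  43.85319116]
 [ 55.48597918 199.62631685]
 [258.09296174 203.17698305]
 [275.44373876  31.85490807]]
[548.5865205  87.5982599 280.6      ]
(array([79.69, 34.67, 30.6 ]), array([ 0.  , -0.  ,  0.05]))
(array([  0.,  -0., 118.]), array([0., 0., 0.]))
```

Scraper's length measures 99 mm at z=103, so it is seated. It leans a little within the slot clearance, and the handle lies where predicted. Going to the handle now.

>>> carry_out(
  commands=[
    [[60,25,11,8,0,0,0],[60,55,24,16,0,0,0],[60,79.7,34.7,30,0,0,0],[60,79.7,34.7,60,0,0,0],[60,79.7,34.7,75,0,0,0]],
  ],
)

```text
time: 10.48
tool_pos: [587.3, 163.9, 202.7]
tcp_rot: [-179.8, 0.1, 85.1]
ft_force: [-0.7, -0.8, -0.6]
finger_gap: 60.3
```

>>> carry_out(
  commands=[
    [[60,0,0,25,0,0,0],[60,0,0,50,0,0,0],[60,0,0,68,0,0,0],[60,0,0,73,0,0,0],[60,0,0,73,0,0,0]],
  ],
)

```text
time: 11.1
tool_pos: [589.1, 163.0, 132.9]
tcp_rot: [180.0, -0.0, 85.1]
ft_force: [-0.0, 0.2, 0.2]
finger_gap: 60.0
```

>>> carry_out(
  commands=[
    [[30,0,0,0,0,0,0],[5,0,0,0,0,0,0],[5,0,0,0,0,0,0],[5,0,0,0,0,0,0],[5,0,0,0,0,0,0]],
  ],
  grip_force=100,
)

```text
time: 11.72
tool_pos: [589.5, 163.2, 133.7]
tcp_rot: [179.9, -0.0, 85.1]
ft_force: [-2.0, -0.1, 6.0]
finger_gap: 16.6
```

>>> carry_out(
  commands=[
    [[5,0,0,-2,0,0,0],[5,0,0,-6,0,0,0],[5,0,0,-12,0,0,0],[5,0,0,-20,0,0,0],[5,0,0,-28,0,0,0]],
  ],
  grip_force=120,
)

```text
time: 12.35
tool_pos: [589.1, 163.0, 161.2]
tcp_rot: [180.0, -0.0, 85.1]
ft_force: [-0.5, 0.1, -8.7]
finger_gap: 16.4
```

>>> carry_out(
  commands=[
    [[5,0,0,-8,0,0,0],[5,0,0,-16,0,0,0],[5,0,0,-24,0,0,0],[5,0,0,-32,0,0,0],[5,0,0,-40,0,0,0]],
  ],
)

```text
time: 12.98
tool_pos: [589.0, 163.0, 201.1]
tcp_rot: [-180.0, -0.0, 85.1]
ft_force: [0.2, 0.3, -8.0]
finger_gap: 16.1
```

>>> carry_out(
  commands=[
    [[5,0,0,-8,0,0,0],[5,0,0,-16,0,0,0],[5,0,0,-24,0,0,0],[5,0,0,-30,0,0,0],[5,0,0,-33,0,0,0]],
  ],
)

```text
time: 13.6
tool_pos: [589.2, 163.1, 234.2]
tcp_rot: [180.0, -0.0, 85.1]
ft_force: [0.2, 0.3, -8.1]
finger_gap: 16.4
```

>>> carry_out(
  commands=[
    [[5,0,0,0,0,0,0],[5,0,0,0,0,0,0],[5,0,0,0,0,0,0],[5,0,0,0,0,0,0],[5,0,0,0,0,0,0]],
  ],
)

```text
time: 14.22
tool_pos: [588.9, 163.0, 233.5]
tcp_rot: [-180.0, 0.0, 85.1]
ft_force: [-0.6, -0.3, -8.3]
finger_gap: 16.6
```

```bash
python3 - <<'E'
from h import *
s=r.sense();print(s["time"],s["tool_pos"],s["tcp_rot"],s["ft_force"],s["wrist_torque"],s["finger_gap"])
snap("side","s6");snap("wrist","w6");snap("top","t6")
x,y=proj("side",[590,165,170])[0].astype(int)
c=cv2.imread("pics/s6.png")[y-75:y+125,x-130:x+130];t=cv2.imread("pics/t6.png")[150:310,180:520]
o=np.zeros((600,800,3),np.uint8);o[:400,:520]=cv2.resize(c,(520,400),interpolation=2)
o[400:600,:425]=cv2.resize(t,(425,200));w=cv2.imread("pics/w6.png");o[400:600,500:766]=cv2.resize(w,(266,200))
cv2.imwrite("pics/c6.png",o)
E
```

```text
14.225 [588.94501878 163.0177125  233.48495907] [-1.79990552e+02  1.14761998e-03  8.50531637e+01] [-0.62060612 -0.34273993 -8.32064444] [-0.03862857 -0.05096745  0.02845836] 16.63284808974446
```

View pics/c6.png

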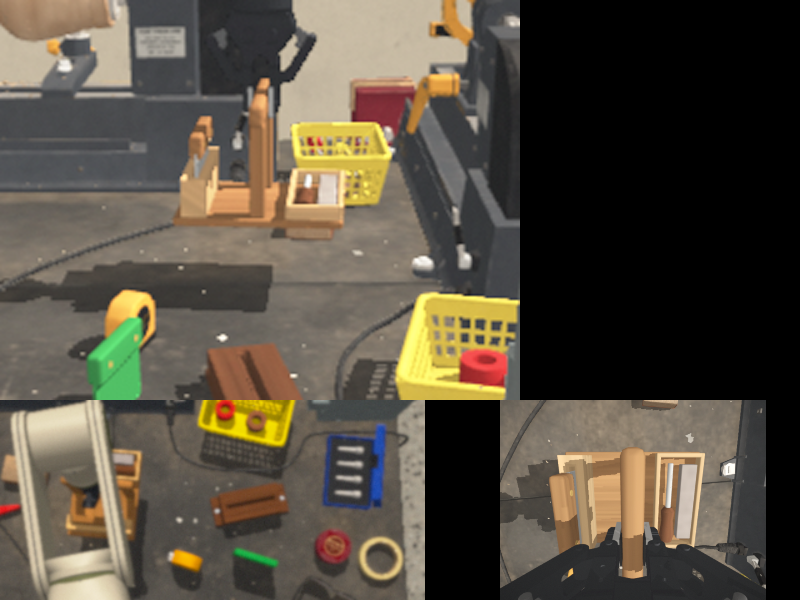

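Final look: caddy level in the air about 100 mm up with the scraper in the rack. Stand is empty, and tape, tin and block are where they were. Handing in.

```bash
python3 -c "
from h import *
print(r.hand_in()); s=r.sense(); print(s['time'],s['tool_pos'],s['finger_gap'])"
```

```text
the job is handed in; nothing more can be done
None
the job is handed in; nothing more can be done
```

The scraper is in the caddy's rack slot, and the arm is holding the caddy by the middle of its handle about 10 cm above the bench. I handed the job in at about 14 s, with no verdict reported.

- **Scraper:** I lowered it until z stopped at 92.5 mm and the force rose to about 14 N. That matches the expected floor height, and I released it there with the caddy still on the bench. The wrist picture then gave a 99 mm long back at the seated height. It leans roughly 3 mm at the top, within the slot's clearance.
- **Lift:** the tool rose from z 133.7 to 233.5 mm, carrying about 8 N, with wrist moments below 0.1 N m and the finger opening steady at 16.5 mm. The last pictures show the caddy level with the scraper in it.
- **Bystanders:** the wax tin and tape measure look undisturbed. The sanding block is partly hidden behind the arm, but nothing went near it.

No check failed. After the hand-in I could not read the state again, so my last readings are from just before it.

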